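# Weigh a loaded model wagon and hold it up level for a look at its wheels

### The job

Weigh the open wagon with its casks: take it off the siding, keep it level so that no cask falls over, set it gently on the middle of the spring scale's pan, lengthwise, and let go of it until the pointer comes to rest. Then take hold of it again, lift it about 10 cm clear of the pan and keep it there, level and still above the scale, so that I can look at its wheels from below; finish while holding it up. Leave the van and everything else where they are.

Things in the scene. Friction and masses are not known exactly. Their poses are not given: they have to be found in the camera images.
- wagon: the open goods wagon to weigh: grey low-sided open box on a black underframe and four wheels, with four casks in it. Body 140 long x 58 wide (168 over the buffers), 45 high. Origin: its middle at the bottom of the wheels; x along its length, z up. Inner floor 31 mm above the origin. 0.28 to 0.41 kg with its load. The stiff wheels roll along x under a push of about 0.2 N
- wagon_grip (a point): middle of the wagon, 36 mm above its origin, midway between the flat outer faces of its long sides: there the body is 58 mm wide across y, faces upright from 27 to 45 mm above the origin; the underframe below is 53 mm wide, down to 18 mm. Cask tops are 25 mm above this point
- siding: straight piece of track, fixed, 360 long (x, along the rails) x 72 wide, with a buffer board 26 mm high at each end. Origin: centre of its underside, on the board; the rail tops, on which wagon and van stand with their lengths along x, are 10 mm above it
- scale: mechanical spring scale, fixed: white housing 150 (x) x 165 (y) x 78 high, a round dial on its sloping +x side, and a flat rectangular steel pan with a black rubber mat on top, 115 (x) x 200 (y). Origin: centre of its underside, on the board. The pan's long direction is y
- pan_top (a point): centre of the pan's upper face, 104 mm above the board when the pan is empty; it sinks with the pan. Axes as the scale's
- pan (a joint): how far the pan is pressed down, in m: 0 empty, stop at 0.020; spring about 450 N/m with damping, so the loaded wagon sinks it 6 to 9 mm. The dial's pointer follows it
- cask0: small wooden cask standing loose on the wagon's floor, near the wagon's -x end; 24 mm diameter at the belly, 30 mm high, 25 g. Origin: centre of its underside, z up
- cask1: small wooden cask standing loose on the wagon's floor, near the wagon's -x end; 24 mm diameter at the belly, 30 mm high, 25 g. Origin: centre of its underside, z up
- cask2: small wooden cask standing loose on the wagon's floor, near the wagon's +x end; 24 mm diameter at the belly, 30 mm high, 25 g. Origin: centre of its underside, z up
- cask3: small wooden cask standing loose on the wagon's floor, near the wagon's +x end; 24 mm diameter at the belly, 30 mm high, 25 g. Origin: centre of its underside, z up
- van: closed goods van, grey with a curved roof, 140 x 58 body (168 over the buffers), 91 mm high, standing on the same siding with its centre about 174 mm from the wagon's; leave alone. Origin at the level of the rail top, x along its length
- lorry: blue toy lorry, 145 x 50 x 63 mm high; leave alone. Origin under its middle
- tractor: grey toy tractor, about 75 x 45 x 50 mm high; leave alone. Origin under its middle
- bale: round straw bale standing on end, 32 mm diameter, 28 mm high; leave alone. Origin under its middle
- jar: small glass paint jar with white cap, 34 mm diameter, 42 mm high; leave alone. Origin under its middle
- screwdriver: screwdriver lying flat, 140 mm long along its x; leave alone. Origin at its underside
Things that resemble listed ones, but are neither listed nor needed, are in the scene too. What is shaped like the cask0 but green or red is not meant.

How it is judged:
On the way, in this order (a step that is already met when the one before it is completed fails the run):
1. the loaded wagon stands released and at rest on the scale's pan, centred and lengthwise, casks upright on it (horizontal distance between wagon and pan_top below 0.015 m and angle between the x axis of wagon and the y axis of scale, either way round below 0.2 rad and contact force between the fingers and wagon below 0.05 N and contact force between wagon and scale above 1.2 N and linear speed of wagon below 0.02 m/s and z of wagon in the frame of pan_top between -0.004 and 0.004 m and angle between wagon's own z axis and vertical below 0.09 rad and angle between each of cask0, cask1, cask2, cask3's own z axis and vertical below 0.25 rad and z of cask0 in the frame of wagon between 0.025 and 0.038 m and z of cask1 in the frame of wagon between 0.025 and 0.038 m and z of cask2 in the frame of wagon between 0.025 and 0.038 m and z of cask3 in the frame of wagon between 0.025 and 0.038 m), for 0.5 s.
2. the wagon is held up level and still above the scale, its casks upright, the pan empty (z of wagon in the frame of scale between 0.164 and 0.264 m and horizontal distance between wagon and pan_top below 0.06 m and contact force between the fingers and wagon above 1 N and contact force between wagon and scale below 0.05 N and value of joint pan below 0.002 m and linear speed of wagon below 0.03 m/s and angular speed of wagon below 0.2 rad/s and angle between wagon's own z axis and vertical below 0.09 rad and angle between each of cask0, cask1, cask2, cask3's own z axis and vertical below 0.25 rad and z of cask0 in the frame of wagon between 0.025 and 0.038 m and z of cask1 in the frame of wagon between 0.025 and 0.038 m and z of cask2 in the frame of wagon between 0.025 and 0.038 m and z of cask3 in the frame of wagon between 0.025 and 0.038 m), for 0.5 s.
At the end, for the whole second after the job is handed in: Held by the fingers alone: wheels 60 to 160 mm above the empty pan level, middle within 60 mm of the pan centre seen from above, level within 5 degrees, still; all four casks upright on its floor; the pan back at zero. (When weighed: within 15 mm of centre, 11 degrees of lengthwise.) (all of step 2); the arm keeps its last pose, push and grip.
It fails at once if the scale's pan is driven down close to its bottom stop (dropped on or pushed) (value of joint pan above 0.017 m).
It fails at once if a cask falls over or comes off the wagon (angle between any of cask0, cask1, cask2, cask3's own z axis and vertical above 0.6 rad).
It fails at once if the wagon is tipped by more than about 20 degrees (angle between wagon's own z axis and vertical above 0.35 rad).
It fails at once if another thing is moved by more than 30 mm or knocked over (distance of any of van, lorry, tractor, bale, jar, screwdriver from where it was at the start of the episode above 0.03 m or angle between any of van, lorry, tractor, bale, jar's own z axis and vertical above 0.4 rad).
It also fails if it takes over 67 s, if anything falls off the work surface, if the arm or the gripper's body presses on something with over 40 N, if the wrist force passes 120 N, or if a joint passes its speed limit or range.

### The arm

A 7-joint arm with a two-finger parallel gripper is mounted at the origin on the work surface. World frame = base frame: x ahead of the robot, y to its left, z up, the work surface at z = 0. Lengths are in m, angles in rad, forces in N, time in s.
With the tool pointing down it reaches from about 0.4 to 0.875 m from the base axis. Payload 19.3 kg.
Tool frame: the origin (TCP) lies midway between the tips of the shut fingers; the grasp point (between the pads) lies 19 mm behind it; z points along the fingers, y is the line along which they close (so a half turn about z gives the same grasp; the last joint's range is limited). The gripper opens to 85 mm and grips with 20 to 120 N. Pads are 22 mm wide; open, the fingers measure 114 mm over their backs; the gripper's body (76 mm by 85 mm) begins 54 mm behind the grasp point. The pads swing forward as they close: fully open they stand 13 mm farther back than shut.
Start: joints at [-1.294, 0.521, -0.036, 1.599, 0.021, 1.021, -0.113], TCP at [0.212, 0.588, 0.231] pointing down, gripper open.
Joint ranges: [-2.91, 2.91], [-0.3, 2.13], [-1.5, 1.42], [0.17, 2.43], [-1.26, 4.41], [0.16, 1.93], [-2.52, 2.52]. Speed limits (rad/s): [1.89, 1.89, 2.39, 2.39, 3.01, 3.01, 3.01].

### API

Orientations are given as [roll, pitch, yaw] about the fixed x, y, z axes, in that order (R = Rz(yaw) Ry(pitch) Rx(roll)).
In Python, from workcell import bot gives the robot as it stands.
- The arm moves only by the tool move_arm, never from a script. Its argument "moves" is a list that holds one entry, the list of rows, each a list of 7 numbers: the opening, from 0 (shut) to 1 (fully open), then the shift along the tool's x, y, z in units of 1000 mm (1.0 is 1000 mm), then the turn, a rotation vector about the tool's x, y, z in units of 2 pi rad (1.0 is 2 pi rad). A call has 1 to 5 rows; each row is the pose to reach, as a shift and turn from the pose commanded when the call began, along the tool's axes at that moment, turning the shorter way round; what a row does not reach only later rows make up. A row lasts 1/10 s, in which the tool goes at most 50 mm and 8.59 degrees, less where a joint would pass 70% of its speed; a pose out of reach is approached as far as the arm can. A call with a number of a shift or a turn outside -1 to 1 is refused whole. A call with a gripper value outside its range is refused whole. The fingers move at their own pace and stop on an object; "force" is the grip in N (left out, the last holds). Time passes only in rows, so rows that repeat a pose let the fingers close. It gives the time, the measured TCP pose, the force, the opening and the grip force at its end, in the units of the state.
- bot.observe(): the state, without advancing time (a new reading comes with each control period).
- bot.grab_frame(name): name is "scene" or "top" or "wrist"; returns the picture (480x640x3 uint8, red, green, blue); there is no depth.
- bot.camera_params(name): a dict with "vertical_fov" (degrees; the focal length in pixels is half the picture's height over the tangent of half this angle, whatever the lens; pixels are square), "cx", "cy" (the principal point, pixels), "D" ([k1, k2, p1, p2, k3] as OpenCV has them; the pictures are not rectified), "R" (3x3) and "t" (3): a world point X has camera coordinates R X + t. Camera axes: x right, y down, z forward; pixel columns grow to the right and rows downward; lengths in m; the calibration is good to about 2 mm. A picture is of the moment at which its call begins: read the wrist's pose just before it. camera_params takes no time and is no camera call; for the wrist camera it gives the pose at the moment of the call.
- bot.job_done(): hands the job in; it is judged then, once.
The state is a dict: "clock": time; "qpos": joint angles; "qd": joint speeds; "joint_efforts": joint torques, N m; "position": TCP position; "tool_rot": TCP orientation; "force": force on the tool from outside, world axes, zero at the start; "moment": the same for the moment, N m; "grip_width": finger opening in m; "finger_force": force on a finger pad.
Only numpy, scipy, OpenCV 4.12 (cv2) and the standard library are available. Lean on these libraries where they do the work, as an engineer would, in place of code of your own. Each camera call takes 0.05 s, during which the arm holds its last target. There are 200 camera calls.

## Working session

There is one attempt and no reset: what is moved stays moved. The work goes in short steps, Python scripts to look and compute and a tool call to move; the robot and the scene stay as the last step left them, time stands still between calls to the robot, and variables do not carry over. Pictures are saved under pics/ and viewed, at most 10 in all, crops included, and the job is handed in when it is done.

Besides the shell and the picture viewer there is one more tool, called as name(argument=value, ...) on one line, values as JSON. move_arm: Moves the arm, as the interface text tells. Shifts and turns lie within -1 to 1; 1 stands for 1000 mm of shift or 2 pi rad of turn. Its arguments: {"type":"object","properties":{"moves":{"type":"array"},"force":{"type":"number"}},"required":["moves"]}

```bash
mkdir -p pics; ls; python3 - <<'E'
from workcell import bot
import cv2
for n in ("scene","top"):
    p=bot.camera_params(n); print(n,p)
    cv2.imwrite(f"pics/{n}0.png",bot.grab_frame(n)[:,:,::-1])
s=bot.observe(); print(s)
E
```

```text
pics
scene {'vertical_fov': 57.44729542544552, 'cx': 319.95967997851704, 'cy': 240.20663679167757, 'D': array([-0.00920355,  0.        ,  0.        ,  0.        ,  0.        ]), 'R': array([[ 0.84249374,  0.5386883 ,  0.00438354],
       [ 0.29793976, -0.45915939, -0.83690176],
       [-0.44881644,  0.70639053, -0.54733557]]), 't': array([-0.42964003, -0.10145719,  1.30509689])}
top {'vertical_fov': 53.045009068845616, 'cx': 317.5559075670858, 'cy': 236.12653946827805, 'D': array([-0.07420503,  0.        ,  0.        ,  0.        ,  0.        ]), 'R': array([[ 0.01557635, -0.99986947, -0.00429154],
       [-0.97657922, -0.01429208, -0.21468296],
       [ 0.2145936 ,  0.007535  , -0.97667436]]), 't': array([-0.03822001,  0.55935289,  1.12673014])}
{'clock': 0.1, 'qpos': array([-1.29420487,  0.5219532 , -0.03634014,  1.59995006,  0.021184  ,
        1.02108161, -0.11276551]), 'qd': array([ 2.37196713e-04, -2.02527918e-03,  1.53179782e-03, -2.22105823e-03,
        3.06958617e-04,  3.10142018e-04,  6.26257462e-05]), 'joint_efforts': array([ 4.32903646e-03, -9.28476977e+01,  1.98429443e+00, -3.70531476e+01,
        1.82291376e-02,  5.16032655e-03,  6.78832453e-05]), 'position': array([0.21234509, 0.58750449, 0.23078422]), 'tool_rot': array([-3.14058583e+00,  4.98701093e-05,  2.79482736e+00]), 'force': array([-0.90865587,  0.21350128, -0.51751623]), 'moment': array([-0.0441794 , -0.0032224 , -0.00965329]), 'finger_force': 0.0, 'grip_width': 0.08553401902676416}
```

View pics/top0.png

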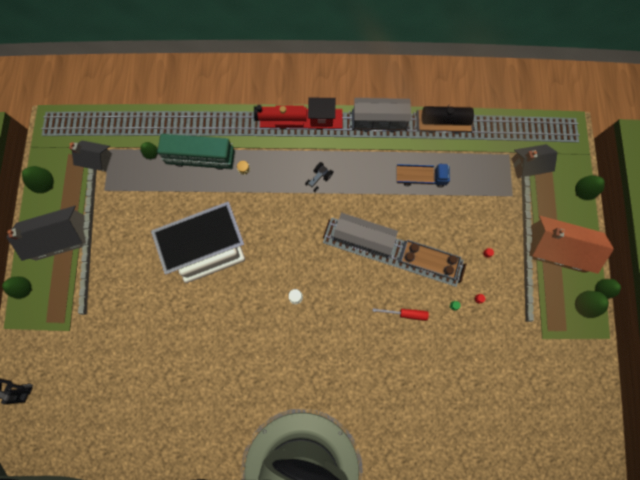

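View pics/scene0.png

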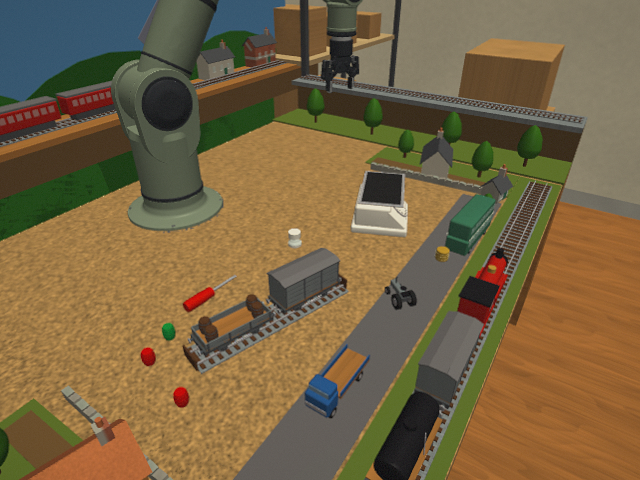

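The top view shows the wagon near (431,260), the van at (364,237) and the pan near (198,238). In both views all the casks stand at the wagon's ends. I'll enlarge the wagon and the pan.

```bash
python3 - <<'E'
import cv2,numpy as np
im=cv2.imread("pics/top0.png")
a=cv2.resize(im[215:290,385:475],None,fx=6,fy=6,interpolation=cv2.INTER_CUBIC)
b=cv2.resize(im[195:290,145:255],None,fx=5,fy=5,interpolation=cv2.INTER_CUBIC)
c=np.zeros((950,550,3),np.uint8); 
a=cv2.convertScaleAbs(a,alpha=1.6,beta=20);b=cv2.convertScaleAbs(b,alpha=1.6,beta=20)
cv2.imwrite("pics/a.png",a);cv2.imwrite("pics/b.png",b)
E
```

```text
(no output)
```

View pics/a.png

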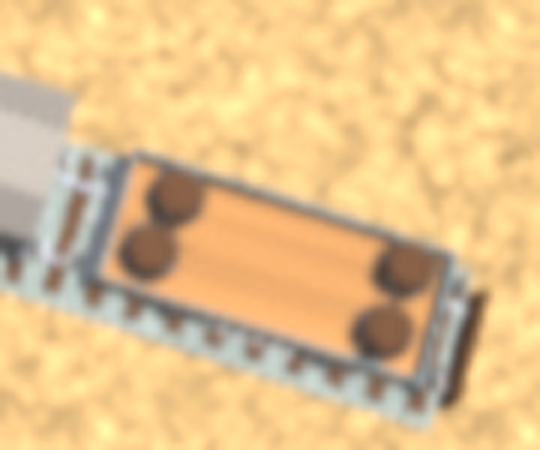

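View pics/b.png

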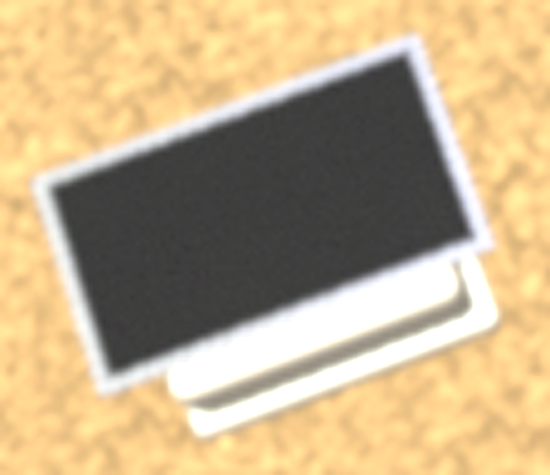

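Wagon rim corners in the crop are about (135,152), (453,252), (424,385) and (92,282). Pan corners are about (35,182), (416,36), (492,244) and (105,393).

```bash
cat > h.py <<'E'
from workcell import bot
import cv2,numpy as np
from scipy.spatial.transform import Rotation as Ro
def back(cam,px,z,p=None):
    p=p or bot.camera_params(cam); f=240/np.tan(np.radians(p["vertical_fov"]/2))
    K=np.array([[f,0,p["cx"]],[0,f,p["cy"]],[0,0,1]])
    n=cv2.undistortPoints(np.array(px,float).reshape(-1,1,2),K,p["D"])[:,0]
    d=np.c_[n,np.ones(len(n))]@p["R"]; c=-p["R"].T@p["t"]
    return c+d*((z-c[2])/d[:,2])[:,None]
def delta(pos,yaw):
    "shift (units m) and turn (units 2pi) in the tool frame to a downward pose"
    s=bot.observe(); R=Ro.from_euler("xyz",s["tool_rot"])
    T=Ro.from_euler("xyz",[np.pi,0,yaw])
    return s["position"],s["tool_rot"],R.inv().apply(np.array(pos)-s["position"]),(R.inv()*T).as_rotvec()/2/np.pi
E
python3 - <<'E'
from h import *
np.set_printoptions(precision=4,suppress=True)
def rep(c,s,off,z):
    W=back("top",(np.array(c)+.5)/s-.5+off,z); print(W, W.mean(0))
    for i in range(4):
        d=W[(i+1)%4]-W[i]; print(np.hypot(*d[:2]),np.degrees(np.arctan2(d[1],d[0])))
    return W
rep([(135,152),(453,252),(424,385),(92,282)],6,(385,215),.055)
rep([(35,182),(416,36),(492,244),(105,393)],5,(145,195),.104)
E
```

```text
[[ 0.5547 -0.252   0.055 ]
 [ 0.5145 -0.3828  0.055 ]
 [ 0.4593 -0.3683  0.055 ]
 [ 0.5    -0.233   0.055 ]] [ 0.5071 -0.309   0.055 ]
0.13681070891290226 -107.10047892545215
0.05710346928514829 165.3230552676183
0.14127216157585873 73.2208940794092
0.05788090815714078 -19.124782155954787
[[0.5571 0.3697 0.104 ]
 [0.6324 0.1888 0.104 ]
 [0.5301 0.1467 0.104 ]
 [0.4556 0.3269 0.104 ]] [0.5438 0.258  0.104 ]
0.19588768487209654 -67.42018977300317
0.11061166837274827 -157.61928283992862
0.1950550260118773 112.45546050193948
0.11018858446591663 22.813157975179447
```

The pan measures about 196x110 mm with its centre at (0.544,0.258), and the wagon is at (0.507,-0.309) with its axis near 73°. I'll move round by way of (0.55,0.2).

```bash
python3 - <<'E'
from h import *
np.set_printoptions(precision=4,suppress=True)
for p,y in (((.45,.42,.231),133),((.56,.2,.231),110)): print(delta(p,np.radians(y)))
E
```

```text
(array([0.2123, 0.5875, 0.2308]), array([-3.1406,  0.    ,  2.7948]), array([-0.2804, -0.0768, -0.0001]), array([-0.0002,  0.    ,  0.0754]))
(array([0.2123, 0.5875, 0.2308]), array([-3.1406,  0.    ,  2.7948]), array([-0.4587, -0.2463,  0.0001]), array([-0.0001,  0.0001,  0.1393]))
```

move_arm(moves=[[[1,-0.05,-0.013,0,0,0,0.013],[1,-0.1,-0.026,0,0,0,0.027],[1,-0.15,-0.04,0,0,0,0.04],[1,-0.2,-0.054,0,0,0,0.054],[1,-0.28,-0.077,0,0,0,0.075]]])

```text
clock: 0.6
position: [0.4182, 0.4424, 0.2312]
tool_rot: [-3.141, -0.0, 2.32]
force: [0.1, 0.1, -0.1]
grip_width: 0.0857
finger_force: 0.0
```

```bash
python3 - <<'E'
from h import *
np.set_printoptions(precision=4,suppress=True)
print(bot.observe()["qpos"],bot.observe()["clock"])
for p,y in (((.56,.2,.231),110),((.59,-.08,.231),90),((.507,-.309,.2),73)): print(delta(p,np.radians(y)))
E
```

```text
[-0.9904  0.4985  0.1154  1.6504 -0.0657  0.9967 -0.1041] 0.6
(array([0.4182, 0.4424, 0.2312]), array([-3.1414, -0.    ,  2.32  ]), array([-0.274 , -0.0612,  0.0002]), array([-0.    ,  0.    ,  0.0637]))
(array([0.4182, 0.4424, 0.2312]), array([-3.1414, -0.    ,  2.32  ]), array([-0.4995, -0.23  ,  0.0002]), array([-0.    ,  0.    ,  0.1192]))
(array([0.4182, 0.4424, 0.2312]), array([-3.1414, -0.    ,  2.32  ]), array([-0.6107, -0.4467,  0.0313]), array([-0.    ,  0.    ,  0.1665]))
```

move_arm(moves=[[[1,-0.054,-0.013,0,0,0,0.013],[1,-0.11,-0.026,0,0,0,0.026],[1,-0.165,-0.04,0,0,0,0.04],[1,-0.274,-0.061,0,0,0,0.064],[1,-0.274,-0.061,0,0,0,0.064]]])

```text
clock: 1.1
position: [0.544, 0.2265, 0.2312]
tool_rot: [-3.141, 0.0, 1.916]
force: [0.5, 1.4, 0.5]
grip_width: 0.0854
finger_force: 0.0
```

move_arm(moves=[[[1,-0.273,-0.068,0,0,0,0.056],[1,-0.273,-0.068,0,0,0,0.056],[1,-0.273,-0.068,0,0,0,0.056],[1,-0.273,-0.068,0,0,0,0.056],[1,-0.273,-0.068,0,0,0,0.056]]])

```text
clock: 1.6
position: [0.5698, -0.022, 0.2312]
tool_rot: [-3.141, 0.0, 1.57]
force: [1.8, 0.2, 0.2]
grip_width: 0.0852
finger_force: 0.0
```

move_arm(moves=[[[1,-0.229,-0.083,0,0,0,0.047],[1,-0.229,-0.083,0,0,0,0.047],[1,-0.229,-0.083,0,0,0,0.047],[1,-0.229,-0.083,0,0,0,0.047],[1,-0.229,-0.083,0,0,0,0.047]]])

```text
clock: 2.1
position: [0.4854, -0.2513, 0.2313]
tool_rot: [-3.141, 0.0, 1.273]
force: [1.4, -0.7, -1.0]
grip_width: 0.0854
finger_force: 0.0
```

```bash
python3 - <<'E'
from h import *
np.set_printoptions(precision=4,suppress=True)
print(bot.observe()["qpos"],bot.observe()["clock"])
print(delta((.507,-.309,.2),np.radians(73)))
E
```

```text
[ 0.0102  0.4367  0.4901  1.8275 -0.249   0.9387  0.3125] 2.1
(array([ 0.4854, -0.2513,  0.2313]), array([-3.1414,  0.0002,  1.2735]), array([-0.0489,  0.0376,  0.0313]), array([-0.    ,  0.    , -0.0001]))
```

move_arm(moves=[[[1,-0.049,0.038,0.031,0,0,0],[1,-0.049,0.038,0.031,0,0,0],[1,-0.049,0.038,0.031,0,0,0],[1,-0.049,0.038,0.031,0,0,0],[1,-0.049,0.038,0.031,0,0,0]]])

```text
clock: 2.6
position: [0.5089, -0.3062, 0.2006]
tool_rot: [3.142, -0.0, 1.275]
force: [0.2, 0.2, 0.2]
grip_width: 0.0853
finger_force: 0.0
```

```bash
python3 - <<'E'
from h import *
np.set_printoptions(precision=4,suppress=True)
p=bot.camera_params("wrist"); import pickle; pickle.dump(p,open("w1.pkl","wb"))
cv2.imwrite("pics/w1.png",bot.grab_frame("wrist")[:,:,::-1])
s=bot.observe();print(s["position"],s["tool_rot"],s["clock"],-p["R"].T@p["t"])
E
```

```text
[ 0.509  -0.3062  0.2008] [ 3.1411 -0.0004  1.2754] 2.65 [ 0.5294 -0.2413  0.3437]
```

View pics/w1.png

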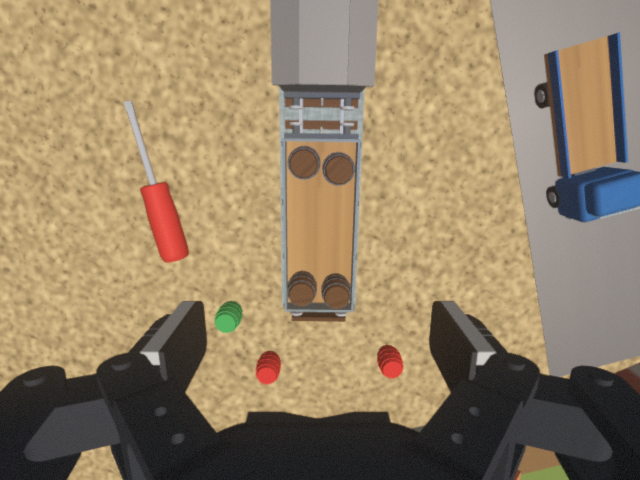

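The wrist view shows the wagon straight ahead. Its rim's outer corners are about (281,138), (361,138), (355,312) and (284,312).

```bash
python3 - <<'E'
from h import *
import pickle
np.set_printoptions(precision=4,suppress=True)
p=pickle.load(open("w1.pkl","rb"))
W=back("",[(281,138),(361,138),(355,312),(284,312)],.055,p); print(W,W.mean(0))
a=(W[:2].mean(0)-W[2:].mean(0)); print(np.hypot(*a[:2]),np.degrees(np.arctan2(a[1],a[0])),np.linalg.norm(W[0]-W[1]),np.linalg.norm(W[2]-W[3]))
E
```

```text
[[ 0.5028 -0.236   0.055 ]
 [ 0.5593 -0.2532  0.055 ]
 [ 0.5177 -0.3878  0.055 ]
 [ 0.4607 -0.3705  0.055 ]] [ 0.5101 -0.3119  0.055 ]
0.1409220424598406 72.72230514065363 0.05904688456580688 0.059566000022741934
```

```bash
python3 - <<'E'
from h import *
np.set_printoptions(precision=4,suppress=True)
print(*delta((.510,-.312,.021),np.radians(72.8)))
E
```

```text
[ 0.509  -0.3062  0.2008] [ 3.1411 -0.0004  1.2754] [-0.0054  0.0026  0.1798] [ 0.0001 -0.0001  0.0008]
```

move_arm(moves=[[[1,-0.005,0.0026,0.03,0,0,0.0008],[1,-0.005,0.0026,0.06,0,0,0.0008],[1,-0.005,0.0026,0.09,0,0,0.0008],[1,-0.005,0.0026,0.115,0,0,0.0008],[1,-0.005,0.0026,0.12,0,0,0.0008]]])

```text
clock: 3.15
position: [0.509, -0.3111, 0.0785]
tool_rot: [-3.139, -0.001, 1.27]
force: [-0.7, 0.4, -0.5]
grip_width: 0.0853
finger_force: 0.0
```

```bash
python3 - <<'E'
from h import *
np.set_printoptions(precision=4,suppress=True)
p=bot.camera_params("wrist"); import pickle; pickle.dump(p,open("w1.pkl","wb"))
cv2.imwrite("pics/w2.png",bot.grab_frame("wrist")[:,:,::-1])
print(*delta((.510,-.312,.021),np.radians(72.8)))
E
```

```text
[ 0.5093 -0.3116  0.0792] [-3.1395 -0.0004  1.2701] [-0.0002  0.0009  0.0582] [-0.0003 -0.0001 -0.0001]
```

View pics/w2.png

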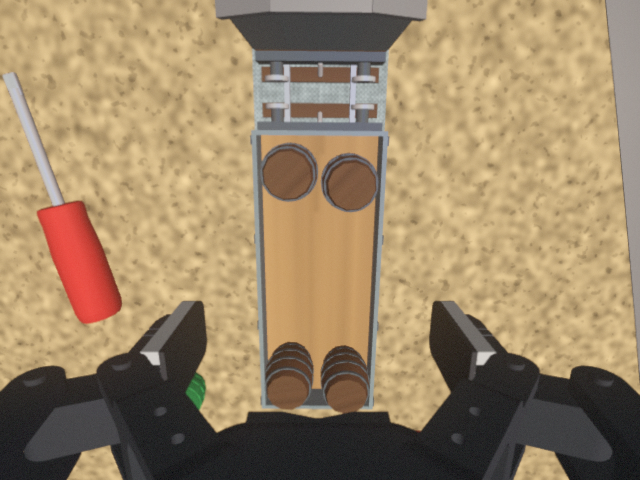

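The wagon sits midway between the fingers; its rim corners are about (253,132), (387,132), (373,408) and (262,408).

```bash
python3 - <<'E'
from h import *
import pickle
np.set_printoptions(precision=4,suppress=True)
p=pickle.load(open("w1.pkl","rb"))
W=back("",[(253,132),(387,132),(373,408),(262,408)],.055,p); print(W.mean(0))
a=(W[:2].mean(0)-W[2:].mean(0)); print(np.hypot(*a[:2]),np.degrees(np.arctan2(a[1],a[0])))
print(*delta((*W.mean(0)[:2],.021),np.arctan2(a[1],a[0])))
E
```

```text
[ 0.51   -0.3121  0.055 ]
0.13921442187218191 72.38025835965492
[ 0.5093 -0.3116  0.0792] [-3.1395 -0.0004  1.2701] [-0.0002  0.0009  0.0582] [-0.0003 -0.0001  0.0011]
```

move_arm(moves=[[[1,0,0.001,0.015,0,0,0.0005],[1,0,0.001,0.03,0,0,0.0005],[1,0,0.001,0.045,0,0,0.0005],[1,0,0.001,0.055,0,0,0.0005],[1,0,0.001,0.058,0,0,0.0005]]])

```text
clock: 3.7
position: [0.5102, -0.3127, 0.021]
tool_rot: [-3.14, -0.0, 1.266]
force: [-0.3, 0.2, 0.3]
grip_width: 0.0855
finger_force: 0.0
```

move_arm(moves=[[[0.75,0,0,0,0,0,0],[0.7,0,0,0,0,0,0],[0.66,0,0,0,0,0,0],[0.6,0,0,0,0,0,0],[0.5,0,0,0,0,0,0]]], force=40)

```text
clock: 4.2
position: [0.5112, -0.3132, 0.0228]
tool_rot: [3.14, 0.0, 1.266]
force: [0.8, -0.5, 5.0]
grip_width: 0.0577
finger_force: 43.1
```

move_arm(moves=[[[0.4,0,0,0,0,0,0],[0.2,0,0,0,0,0,0],[0,0,0,0,0,0,0],[0,0,0,0,0,0,0],[0,0,0,0,0,0,0]]])

```text
clock: 4.7
position: [0.5111, -0.3132, 0.0228]
tool_rot: [3.141, 0.0, 1.266]
force: [1.4, -0.6, 7.0]
grip_width: 0.0572
finger_force: 43.2
```

move_arm(moves=[[[0,0,0,-0.003,0,0,0],[0,0,0,-0.01,0,0,0],[0,0,0,-0.022,0,0,0],[0,0,0,-0.036,0,0,0],[0,0,0,-0.05,0,0,0]]])

```text
clock: 5.2
position: [0.5108, -0.313, 0.0738]
tool_rot: [3.141, 0.0, 1.266]
force: [0.2, -0.8, -3.7]
grip_width: 0.057
finger_force: 43.6
```

move_arm(moves=[[[0,0,0,-0.015,0,0,0],[0,0,0,-0.032,0,0,0],[0,0,0,-0.05,0,0,0],[0,0,0,-0.07,0,0,0],[0,0,0,-0.09,0,0,0]]])

```text
clock: 5.7
position: [0.5106, -0.3129, 0.1641]
tool_rot: [3.141, 0.0, 1.266]
force: [0.0, 0.1, -3.9]
grip_width: 0.057
finger_force: 43.6
```

move_arm(moves=[[[0,0,0,-0.02,0,0,0],[0,0,0,-0.035,0,0,0],[0,0,0,-0.04,0,0,0],[0,0,0,-0.04,0,0,0],[0,0,0,-0.04,0,0,0]]])

```text
clock: 6.2
position: [0.5105, -0.3127, 0.2019]
tool_rot: [-3.141, -0.0, 1.266]
force: [0.7, 0.2, -3.4]
grip_width: 0.0575
finger_force: 43.6
```

```bash
python3 - <<'E'
from h import *
np.set_printoptions(precision=4,suppress=True)
im=np.hstack([bot.grab_frame("wrist"),bot.grab_frame("scene")])[:,:,::-1]
cv2.imwrite("pics/w3.png",cv2.resize(im,None,fx=.62,fy=.62,interpolation=cv2.INTER_AREA))
s=bot.observe();print(s["position"],s["tool_rot"],s["force"],s["moment"],s["finger_force"],s["grip_width"],s["clock"])
E
```

```text
[ 0.5104 -0.3127  0.2016] [-3.1404 -0.0001  1.2661] [ 0.4589 -0.3311 -2.9987] [0.0331 0.0144 0.01  ] 43.585360050201416 0.05745849143533689 6.3
```

View pics/w3.png

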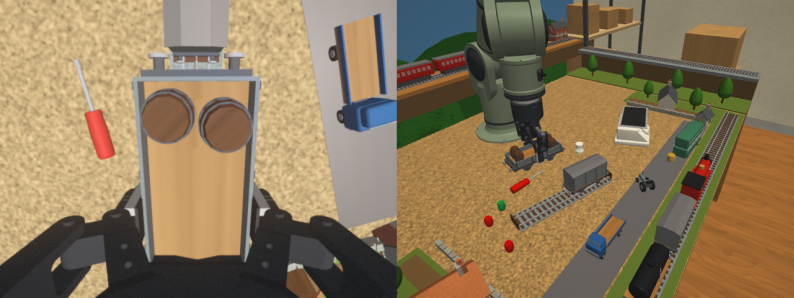

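The wagon hangs level with all the casks upright, and the van is untouched. Next I'll plan the straight transfer to the pan.

```bash
python3 - <<'E'
from h import *
s=bot.observe(); a=np.array(s["position"]); y0=s["tool_rot"][2]; b=np.array([.544,.258,a[2]]); y1=np.radians(112.5)
f=[0,.01,.03,.06,.1,.145,.19,.235,.28,.325,.37,.415,.46,.505,.55,.595,.64,.685,.73,.775,.82,.865,.905,.94,.97,.985,.995,1,1,1,1]
T=lambda g:(a+(b-a)*g,Ro.from_euler("xyz",[np.pi,0,y0+(y1-y0)*g]))
for c in range(6):
    p,R=T(f[5*c]); print([[0]+[round(float(v),4) for v in np.r_[R.inv().apply(q-p),(R.inv()*Q).as_rotvec()/2/np.pi]+0.] for q,Q in map(T,f[5*c+1:5*c+6])])
E
```

```text
[[0, 0.0055, -0.0014, -0.0, -0.0, 0.0, -0.0011], [0, 0.0166, -0.0042, -0.0, -0.0, 0.0, -0.0033], [0, 0.0333, -0.0084, -0.0, 0.0, 0.0, -0.0067], [0, 0.0554, -0.0139, -0.0, -0.0, 0.0, -0.0111], [0, 0.0804, -0.0202, -0.0, -0.0, 0.0, -0.0161]]
[[0, 0.0255, -0.0037, -0.0, 0.0, 0.0, -0.005], [0, 0.0509, -0.0074, -0.0, 0.0, 0.0, -0.01], [0, 0.0764, -0.0111, -0.0, 0.0, 0.0, -0.015], [0, 0.1018, -0.0148, -0.0, 0.0, 0.0, -0.02], [0, 0.1273, -0.0186, -0.0, 0.0, 0.0, -0.025]]
[[0, 0.0257, 0.0003, 0.0, 0.0, 0.0, -0.005], [0, 0.0514, 0.0006, 0.0, 0.0, 0.0, -0.01], [0, 0.0772, 0.0009, 0.0, 0.0, 0.0, -0.015], [0, 0.1029, 0.0012, 0.0, 0.0, 0.0, -0.02], [0, 0.1286, 0.0016, 0.0, 0.0, 0.0, -0.025]]
[[0, 0.0254, 0.0043, 0.0, 0.0, 0.0, -0.005], [0, 0.0507, 0.0087, 0.0, 0.0, 0.0, -0.01], [0, 0.0761, 0.013, 0.0, 0.0, 0.0, -0.015], [0, 0.1014, 0.0173, 0.0, 0.0, 0.0, -0.02], [0, 0.1268, 0.0216, 0.0, -0.0, 0.0, -0.025]]
[[0, 0.0244, 0.0082, 0.0, -0.0, 0.0, -0.005], [0, 0.046, 0.0156, 0.0, 0.0, 0.0, -0.0094], [0, 0.065, 0.022, 0.0, 0.0, 0.0, -0.0133], [0, 0.0812, 0.0275, 0.0, 0.0, 0.0, -0.0166], [0, 0.0894, 0.0302, 0.0, 0.0, 0.0, -0.0183]]
[[0, 0.0052, 0.0024, 0.0, 0.0, 0.0, -0.0011], [0, 0.0078, 0.0037, 0.0, 0.0, 0.0, -0.0017], [0, 0.0078, 0.0037, 0.0, 0.0, 0.0, -0.0017], [0, 0.0078, 0.0037, 0.0, 0.0, 0.0, -0.0017], [0, 0.0078, 0.0037, 0.0, 0.0, 0.0, -0.0017]]
```

move_arm(moves=[[[0,0.0055,-0.0014,0,0,0,-0.001],[0,0.0165,-0.004,0,0,0,-0.0033],[0,0.033,-0.0084,0,0,0,-0.0067],[0,0.0555,-0.014,0,0,0,-0.011],[0,0.08,-0.02,0,0,0,-0.016]]])

```text
clock: 6.8
position: [0.5156, -0.2285, 0.2022]
tool_rot: [-3.141, -0.0, 1.369]
force: [0.3, 0.1, -3.6]
grip_width: 0.0575
finger_force: 43.6
```

move_arm(moves=[[[0,0.0255,-0.0037,0,0,0,-0.005],[0,0.051,-0.0074,0,0,0,-0.01],[0,0.0765,-0.011,0,0,0,-0.015],[0,0.102,-0.015,0,0,0,-0.02],[0,0.1275,-0.0185,0,0,0,-0.025]]])

```text
clock: 7.3
position: [0.5231, -0.0994, 0.2023]
tool_rot: [-3.142, -0.0, 1.527]
force: [0.2, -0.1, -4.2]
grip_width: 0.0574
finger_force: 43.6
```

move_arm(moves=[[[0,0.0257,0,0,0,0,-0.005],[0,0.0514,0.0006,0,0,0,-0.01],[0,0.077,0.001,0,0,0,-0.015],[0,0.103,0.001,0,0,0,-0.02],[0,0.1285,0.0015,0,0,0,-0.025]]])

```text
clock: 7.8
position: [0.5302, 0.0288, 0.2024]
tool_rot: [-3.142, -0.0, 1.684]
force: [0.4, -0.2, -4.2]
grip_width: 0.0573
finger_force: 43.6
```

move_arm(moves=[[[0,0.0254,0.0043,0,0,0,-0.005],[0,0.051,0.0087,0,0,0,-0.01],[0,0.076,0.013,0,0,0,-0.015],[0,0.1015,0.0173,0,0,0,-0.02],[0,0.127,0.0216,0,0,0,-0.025]]])

```text
clock: 8.3
position: [0.5375, 0.1572, 0.2023]
tool_rot: [-3.142, -0.0, 1.841]
force: [0.6, 0.5, -3.7]
grip_width: 0.0576
finger_force: 43.6
```

move_arm(moves=[[[0,0.0244,0.008,0,0,0,-0.005],[0,0.046,0.0155,0,0,0,-0.0094],[0,0.065,0.022,0,0,0,-0.0133],[0,0.081,0.0275,0,0,0,-0.0166],[0,0.0895,0.03,0,0,0,-0.0183]]])

```text
clock: 8.8
position: [0.5436, 0.2509, 0.2021]
tool_rot: [-3.142, -0.0, 1.955]
force: [-0.1, -0.2, -3.4]
grip_width: 0.0575
finger_force: 43.6
```

move_arm(moves=[[[0,0.005,0.0024,0,0,0,-0.001],[0,0.008,0.0037,0,0,0,-0.0017],[0,0.008,0.0037,0,0,0,-0.0017],[0,0.008,0.0037,0,0,0,-0.0017],[0,0.008,0.0037,0,0,0,-0.0017]]])

```text
clock: 9.3
position: [0.5444, 0.2572, 0.2024]
tool_rot: [-3.142, 0.0, 1.963]
force: [-0.3, -0.1, -3.7]
grip_width: 0.0571
finger_force: 43.6
```

```bash
python3 - <<'E'
from h import *
np.set_printoptions(precision=4,suppress=True)
im=np.vstack([bot.grab_frame("wrist"),bot.grab_frame("top")[:,:]])[:,:,::-1]
im=np.vstack([im[:480],cv2.resize(im[480+170:480+310,100:287],(640,480),interpolation=cv2.INTER_CUBIC)])
im=np.hstack([im[:480],cv2.convertScaleAbs(im[480:],alpha=1.5)])
cv2.imwrite("pics/w4.png",cv2.resize(im,(800,300),interpolation=cv2.INTER_AREA))
cv2.imwrite("pics/w4full.png",im)
s=bot.observe();print(s["position"],s["tool_rot"],s["force"],s["moment"],s["finger_force"],s["grip_width"],s["clock"],s["qpos"])
E
```

```text
[0.5444 0.2575 0.2024] [3.1416 0.0001 1.9629] [-0.1196  0.4627 -3.3417] [-0.0202 -0.019   0.0211] 43.60956251621246 0.05772057040783527 9.4 [-0.7082  0.5289  0.2432  1.7026 -0.1522  0.9286 -0.0134]
```

View pics/w4.png

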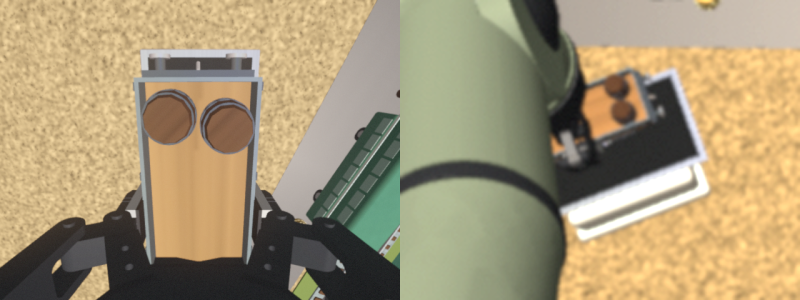

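The wrist view shows the pan's far edge at about (225,80) to (415,80) in full-size pixels, centred under the wagon. I'll check that against my centre.

```bash
python3 - <<'E'
from h import *
np.set_printoptions(precision=4,suppress=True)
W=back("wrist",[(225,80),(415,80)],.104); m=W.mean(0); d=W[1]-W[0]; th=np.arctan2(d[1],d[0])
print(W,np.linalg.norm(d),np.degrees(th)+90)
ax=np.array([np.cos(th+np.pi/2),np.sin(th+np.pi/2)]); print("pan centre",m[:2]-.1*ax)
r=back("wrist",[(134*1.6,78*1.6),(263*1.6,78*1.6)],.202-.0128+.045); print("wagon rim end",r,"centre",r.mean(0)[:2]-.07*ax)
E
```

```text
[[0.4558 0.3279 0.104 ]
 [0.5601 0.3711 0.104 ]] 0.11296833114404957 112.50685524886255
pan centre [0.5462 0.2571]
wagon rim end [[0.4906 0.3115 0.2342]
 [0.5444 0.3337 0.2342]] centre [0.5443 0.2579]
```

move_arm(moves=[[[0,0,-0.001,0.006,0,0,0],[0,0,-0.001,0.018,0,0,0],[0,0,-0.001,0.032,0,0,0],[0,0,-0.001,0.046,0,0,0],[0,0,-0.001,0.06,0,0,0]]])

```text
clock: 9.9
position: [0.543, 0.2573, 0.1406]
tool_rot: [-3.141, 0.0, 1.964]
force: [-0.0, 0.2, -2.9]
grip_width: 0.0575
finger_force: 43.6
```

move_arm(moves=[[[0,0,0,0.01,0,0,0],[0,0,0,0.016,0,0,0],[0,0,0,0.02,0,0,0],[0,0,0,0.022,0,0,0],[0,0,0,0.024,0,0,0]]])

```text
clock: 10.4
position: [0.5436, 0.2576, 0.1185]
tool_rot: [3.141, -0.0, 1.963]
force: [-0.3, 0.1, -3.7]
grip_width: 0.0574
finger_force: 43.6
```

move_arm(moves=[[[0,0,0,0.001,0,0,0],[0,0,0,0.002,0,0,0],[0,0,0,0.003,0,0,0],[0,0,0,0.004,0,0,0],[0,0,0,0.005,0,0,0]]])

```text
clock: 10.9
position: [0.5435, 0.2576, 0.1134]
tool_rot: [3.141, -0.0, 1.963]
force: [0.6, 0.1, -1.2]
grip_width: 0.0575
finger_force: 43.8
```

move_arm(moves=[[[0,0,0,0.001,0,0,0],[0,0,0,0.002,0,0,0],[0,0,0,0.0025,0,0,0],[0,0,0,0.0025,0,0,0],[0,0,0,0.0025,0,0,0]]])

```text
clock: 11.4
position: [0.5434, 0.2576, 0.1109]
tool_rot: [3.141, -0.0, 1.964]
force: [1.2, 0.8, -0.7]
grip_width: 0.0573
finger_force: 43.9
```

move_arm(moves=[[[0,0,0,0,0,0,0],[0.69,0,0,0,0,0,0],[0.72,0,0,0,0,0,0],[0.78,0,0,0,0,0,0],[0.85,0,0,0,0,0,0]]], force=20)

```text
clock: 11.9
position: [0.5433, 0.2575, 0.1108]
tool_rot: [-3.142, -0.0, 1.963]
force: [-0.4, 0.7, 0.2]
grip_width: 0.0728
finger_force: 0.0
```

move_arm(moves=[[[0.9,0,0,0,0,0,0],[0.95,0,0,0,0,0,0],[0.95,0,0,0,0,0,0],[0.95,0,0,0,0,0,0],[0.95,0,0,0,0,0,0]]])

```text
clock: 12.4
position: [0.5433, 0.2575, 0.1108]
tool_rot: [-3.142, -0.0, 1.963]
force: [-0.5, 0.2, -0.1]
grip_width: 0.0812
finger_force: 0.0
```

move_arm(moves=[[[0.95,0,0,0,0,0,0],[0.95,0,0,0,0,0,0],[0.95,0,0,0,0,0,0],[0.95,0,0,0,0,0,0],[0.95,0,0,0,0,0,0]]])

```text
clock: 12.9
position: [0.5433, 0.2575, 0.1108]
tool_rot: [-3.142, 0.0, 1.963]
force: [0.4, -1.1, -0.9]
grip_width: 0.0811
finger_force: 0.0
```

move_arm(moves=[[[0.95,0,0,0,0,0,0],[0.95,0,0,0,0,0,0],[0.95,0,0,0,0,0,0],[0.95,0,0,0,0,0,0],[0.95,0,0,0,0,0,0]]])

```text
clock: 13.4
position: [0.5434, 0.2575, 0.1108]
tool_rot: [-3.142, 0.0, 1.963]
force: [0.5, -0.4, -0.5]
grip_width: 0.0813
finger_force: 0.0
```

```bash
python3 - <<'E'
from h import *
im=np.hstack([bot.grab_frame("wrist"),cv2.resize(bot.grab_frame("scene")[130:265,300:480],(640,480),interpolation=cv2.INTER_CUBIC)])[:,:,::-1]
cv2.imwrite("pics/w5.png",cv2.resize(im,(800,300),interpolation=cv2.INTER_AREA))
s=bot.observe();print(s["position"],s["tool_rot"],s["force"],s["finger_force"],s["grip_width"],s["clock"])
E
```

```text
[0.54336436 0.25755341 0.110819  ] [ 3.14156212e+00 -5.56123013e-06  1.96345404e+00] [ 0.7578101  -0.08627214  0.02049338] 0.0 0.08114358097268129 13.5
```

View pics/w5.png

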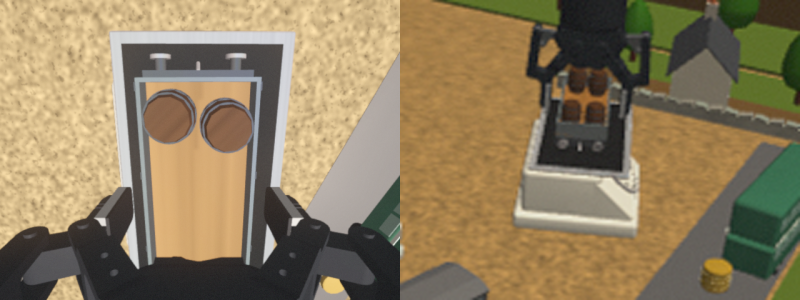

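The wagon stands released and centred on the pan with its four casks upright, and the fingers are clear on both sides. I'll wait briefly for the pointer and then grip again.

move_arm(moves=[[[0.95,0,0,0,0,0,0],[0.95,0,0,0,0,0,0],[0.95,0,0,0,0,0,0],[0.95,0,0,0,0,0,0],[0.95,0,0,0,0,0,0]]])

```text
clock: 14.0
position: [0.5433, 0.2575, 0.1108]
tool_rot: [-3.142, -0.0, 1.964]
force: [0.2, 0.5, 0.4]
grip_width: 0.081
finger_force: 0.0
```

move_arm(moves=[[[0.85,0,0,0,0,0,0],[0.78,0,0,0,0,0,0],[0.73,0,0,0,0,0,0],[0.69,0,0,0,0,0,0],[0.66,0,0,0,0,0,0]]])

```text
clock: 14.5
position: [0.5434, 0.2575, 0.1108]
tool_rot: [-3.142, 0.0, 1.963]
force: [0.6, -0.8, -0.1]
grip_width: 0.0575
finger_force: 26.3
```

move_arm(moves=[[[0.6,0,0,0,0,0,0],[0.4,0,0,0,0,0,0],[0.2,0,0,0,0,0,0],[0,0,0,0,0,0,0],[0,0,0,0,0,0,0]]], force=40)

```text
clock: 15.0
position: [0.5434, 0.2575, 0.1108]
tool_rot: [3.142, 0.0, 1.963]
force: [0.2, 0.5, 0.5]
grip_width: 0.0573
finger_force: 47.0
```

move_arm(moves=[[[0,0,0,-0.003,0,0,0],[0,0,0,-0.007,0,0,0],[0,0,0,-0.013,0,0,0],[0,0,0,-0.022,0,0,0],[0,0,0,-0.033,0,0,0]]])

```text
clock: 15.5
position: [0.5432, 0.2574, 0.1445]
tool_rot: [-3.141, 0.0, 1.963]
force: [-0.1, 0.6, -3.8]
grip_width: 0.0571
finger_force: 46.6
```

move_arm(moves=[[[0,0,0,-0.012,0,0,0],[0,0,0,-0.026,0,0,0],[0,0,0,-0.04,0,0,0],[0,0,0,-0.053,0,0,0],[0,0,0,-0.064,0,0,0]]])

```text
clock: 16.0
position: [0.5435, 0.2576, 0.2093]
tool_rot: [3.141, -0.0, 1.964]
force: [0.0, -0.5, -3.9]
grip_width: 0.0572
finger_force: 46.6
```

move_arm(moves=[[[0,0,0,-0.006,0,0,0],[0,0,0,-0.01,0,0,0],[0,0,0,-0.011,0,0,0],[0,0,0,-0.011,0,0,0],[0,0,0,-0.011,0,0,0]]])

```text
clock: 16.5
position: [0.5432, 0.2574, 0.2183]
tool_rot: [-3.141, 0.0, 1.964]
force: [-0.1, -0.7, -2.9]
grip_width: 0.0574
finger_force: 46.6
```

move_arm(moves=[[[0,0,0,0,0,0,0],[0,0,0,0,0,0,0],[0,0,0,0,0,0,0],[0,0,0,0,0,0,0],[0,0,0,0,0,0,0]]])

```text
clock: 17.0
position: [0.5434, 0.2575, 0.2188]
tool_rot: [-3.142, 0.0, 1.963]
force: [0.9, -0.3, -3.8]
grip_width: 0.0574
finger_force: 46.6
```

move_arm(moves=[[[0,0,0,0,0,0,0],[0,0,0,0,0,0,0],[0,0,0,0,0,0,0],[0,0,0,0,0,0,0],[0,0,0,0,0,0,0]]])

```text
clock: 17.5
position: [0.5434, 0.2575, 0.2188]
tool_rot: [-3.142, 0.0, 1.964]
force: [-0.5, 0.4, -3.7]
grip_width: 0.0573
finger_force: 46.6
```

```bash
python3 - <<'E'
from h import *
im=np.hstack([bot.grab_frame("wrist"),cv2.resize(bot.grab_frame("scene")[100:280,260:500],(640,480),interpolation=cv2.INTER_CUBIC)])[:,:,::-1]
cv2.imwrite("pics/w6.png",cv2.resize(im,(800,300),interpolation=cv2.INTER_AREA))
s=bot.observe();print(s["position"],s["tool_rot"],s["force"],s["finger_force"],s["grip_width"],s["clock"])
E
```

```text
[0.54337865 0.25750896 0.21880972] [3.14156296e+00 6.42272610e-05 1.96343734e+00] [ 0.29857681  0.24651105 -3.52207287] 46.58065974712372 0.05729093728120767 17.6
```

View pics/w6.png

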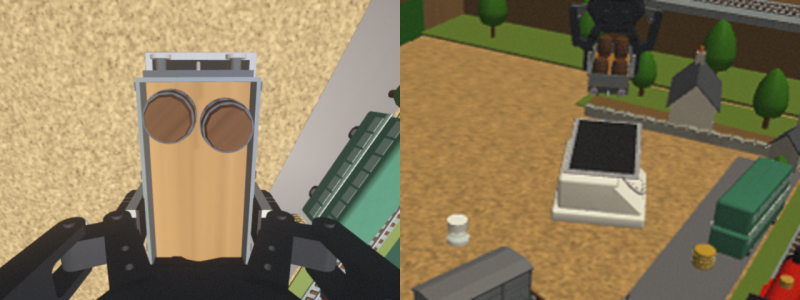

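The wagon hangs level about 10 cm above the empty pan, and its casks are upright. I'll hand the job in.

```bash
python3 -c "
from workcell import bot
print(bot.job_done())"
```

```text
the job is handed in; nothing more can be done
None
```

The wagon was set on the middle of the pan, let go until it came to rest (about 0.37 kg by the arm's force reading; I did not read the dial), then lifted again. It is now held level about 10 cm above the empty pan with all four casks upright, and the job is handed in; the hand-in returned no verdict.

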